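# Set out the bud vases and the full box of pebbles

## Task

Set out the flower kit: stand every round-bottomed vase in a ring of its own on the ring stand, neck up, level and centred, and let go of it. One of the three identical closed boxes is still full of glass pebbles: lift them in turn to feel which is the heavy one and stand it upright in the caddy's middle front bay, leaving the two empty boxes standing on their grey felt mat. Leave the jar, the torch and the coaster where they are.

Things in the scene. Friction and masses are not known exactly. Their poses are not given: they have to be found in the camera images.
- vase1_mid (a point): round-bottomed white ceramic bud vase, 100 mm tall: a 60 mm ball with a straight 24 mm round neck (clear of the ball over the top 40 mm). The point is on its axis half-way up, 20 mm above the ball's centre; z runs up the neck. 160 g, bottom-heavy: on the flat it rocks upright by itself, but a ring's friction keeps it at the lean at which it is let go. Four or five are present
- vase2_mid (a point): round-bottomed white ceramic bud vase, 100 mm tall: a 60 mm ball with a straight 24 mm round neck (clear of the ball over the top 40 mm). The point is on its axis half-way up, 20 mm above the ball's centre; z runs up the neck. 160 g, bottom-heavy: on the flat it rocks upright by itself, but a ring's friction keeps it at the lean at which it is let go. Four or five are present
- vase3_mid (a point): round-bottomed white ceramic bud vase, 100 mm tall: a 60 mm ball with a straight 24 mm round neck (clear of the ball over the top 40 mm). The point is on its axis half-way up, 20 mm above the ball's centre; z runs up the neck. 160 g, bottom-heavy: on the flat it rocks upright by itself, but a ring's friction keeps it at the lean at which it is let go. Four or five are present
- vase4_mid (a point): round-bottomed white ceramic bud vase, 100 mm tall: a 60 mm ball with a straight 24 mm round neck (clear of the ball over the top 40 mm). The point is on its axis half-way up, 20 mm above the ball's centre; z runs up the neck. 160 g, bottom-heavy: on the flat it rocks upright by itself, but a ring's friction keeps it at the lean at which it is let go. Four or five are present
- vase5_mid (a point): round-bottomed white ceramic bud vase, 100 mm tall: a 60 mm ball with a straight 24 mm round neck (clear of the ball over the top 40 mm). The point is on its axis half-way up, 20 mm above the ball's centre; z runs up the neck. 160 g, bottom-heavy: on the flat it rocks upright by itself, but a ring's friction keeps it at the lean at which it is let go. Four or five are present
- box1_mid (a point): a closed cardboard box, 56 x 56 mm and 60 mm high, one of three that look the same. The point is its centre, 30 mm above its underside; x and y lie square to its sides, z up. An empty box weighs about 120 g, the full one (one of the three, any of them) 430 to 650 g
- box2_mid (a point): a closed cardboard box, 56 x 56 mm and 60 mm high, one of three that look the same. The point is its centre, 30 mm above its underside; x and y lie square to its sides, z up. An empty box weighs about 120 g, the full one (one of the three, any of them) 430 to 650 g
- box3_mid (a point): a closed cardboard box, 56 x 56 mm and 60 mm high, one of three that look the same. The point is its centre, 30 mm above its underside; x and y lie square to its sides, z up. An empty box weighs about 120 g, the full one (one of the three, any of them) 430 to 650 g
- ring1 (a point): centre of one of the five wire rings of the black steel and pale wood stand, in the middle of the wire's thickness, 45 mm above the cabinet top; ring of 6 mm wire, 42 mm clear inside, open above and below; z up. A seated vase's half-way point is about 43 mm above this point
- ring2 (a point): centre of one of the five wire rings of the black steel and pale wood stand, in the middle of the wire's thickness, 45 mm above the cabinet top; ring of 6 mm wire, 42 mm clear inside, open above and below; z up. A seated vase's half-way point is about 43 mm above this point
- ring3 (a point): centre of one of the five wire rings of the black steel and pale wood stand, in the middle of the wire's thickness, 45 mm above the cabinet top; ring of 6 mm wire, 42 mm clear inside, open above and below; z up. A seated vase's half-way point is about 43 mm above this point
- ring4 (a point): centre of one of the five wire rings of the black steel and pale wood stand, in the middle of the wire's thickness, 45 mm above the cabinet top; ring of 6 mm wire, 42 mm clear inside, open above and below; z up. A seated vase's half-way point is about 43 mm above this point
- ring5 (a point): centre of one of the five wire rings of the black steel and pale wood stand, in the middle of the wire's thickness, 45 mm above the cabinet top; ring of 6 mm wire, 42 mm clear inside, open above and below; z up. A seated vase's half-way point is about 43 mm above this point
- stand: the fixed ring stand: a round pale wooden board, 160 mm across and 8 mm thick, with a central post 60 mm high and five wire rings evenly round it, ring centres 70 mm from the post (82 mm from each other). Origin under its centre; may be left or right, turned any way
- caddy: the fixed black metal caddy, 190 mm deep (x) and 320 mm wide (y), walls 18 mm high; along its rear (+x) edge, 117 mm behind the centre of the bay, a peg rail 195 mm high with a silver remote hanging on it and a black plastic headset stand (225 mm high) before it at the +y end. Origin under its centre
- bay (a point): the centre of the floor of the caddy's middle front bay, 4 mm above the cabinet top; the bay is 122 mm (x) by 120 mm (y) inside, its walls rise 14 mm above this floor; axes as the caddy's
- mat: the fixed grey felt mat under the three boxes, 300 mm (x) by 120 mm (y), 4 mm thick; origin under its centre. The boxes stand in a row along its x, about 95 mm apart; it may be left or right
- jar_mid (a point): bystander: a glass jar with steel cap, 54 mm in diameter and 80 mm high, standing in the caddy's +y compartment; the point is its centre
- torch_mid (a point): bystander: a red plastic torch lying in front, 145 mm long (its x), up to 36 mm thick; the point is on its axis, 18 mm up
- coaster: bystander: a round wooden coaster, 90 mm in diameter, 9 mm thick, in front; origin under its centre

How it is judged:
At the end, for the whole second after the job is handed in: Each vase present in a ring: half-way point within 8 mm of the ring's axis and 36 to 49 mm above its centre, lean under 0.12 rad. Full box upright on the bay's floor, centre within 35 mm of the bay's each way, bearing on the caddy with over 3 N; the others upright on the mat (lean under 0.08 rad) (angle between each of vase1_mid, vase2_mid, vase3_mid, vase4_mid, vase5_mid's own z axis and vertical below 0.12 rad and ((horizontal distance between vase1_mid and ring1 below 0.008 m and z of vase1_mid in the frame of ring1 between 0.036 and 0.049 m) or (horizontal distance between vase1_mid and ring2 below 0.008 m and z of vase1_mid in the frame of ring2 between 0.036 and 0.049 m) or (horizontal distance between vase1_mid and ring3 below 0.008 m and z of vase1_mid in the frame of ring3 between 0.036 and 0.049 m) or (horizontal distance between vase1_mid and ring4 below 0.008 m and z of vase1_mid in the frame of ring4 between 0.036 and 0.049 m) or (horizontal distance between vase1_mid and ring5 below 0.008 m and z of vase1_mid in the frame of ring5 between 0.036 and 0.049 m)) and ((horizontal distance between vase2_mid and ring1 below 0.008 m and z of vase2_mid in the frame of ring1 between 0.036 and 0.049 m) or (horizontal distance between vase2_mid and ring2 below 0.008 m and z of vase2_mid in the frame of ring2 between 0.036 and 0.049 m) or (horizontal distance between vase2_mid and ring3 below 0.008 m and z of vase2_mid in the frame of ring3 between 0.036 and 0.049 m) or (horizontal distance between vase2_mid and ring4 below 0.008 m and z of vase2_mid in the frame of ring4 between 0.036 and 0.049 m) or (horizontal distance between vase2_mid and ring5 below 0.008 m and z of vase2_mid in the frame of ring5 between 0.036 and 0.049 m)) and ((horizontal distance between vase3_mid and ring1 below 0.008 m and z of vase3_mid in the frame of ring1 between 0.036 and 0.049 m) or (horizontal distance between vase3_mid and ring2 below 0.008 m and z of vase3_mid in the frame of ring2 between 0.036 and 0.049 m) or (horizontal distance between vase3_mid and ring3 below 0.008 m and z of vase3_mid in the frame of ring3 between 0.036 and 0.049 m) or (horizontal distance between vase3_mid and ring4 below 0.008 m and z of vase3_mid in the frame of ring4 between 0.036 and 0.049 m) or (horizontal distance between vase3_mid and ring5 below 0.008 m and z of vase3_mid in the frame of ring5 between 0.036 and 0.049 m)) and ((horizontal distance between vase4_mid and ring1 below 0.008 m and z of vase4_mid in the frame of ring1 between 0.036 and 0.049 m) or (horizontal distance between vase4_mid and ring2 below 0.008 m and z of vase4_mid in the frame of ring2 between 0.036 and 0.049 m) or (horizontal distance between vase4_mid and ring3 below 0.008 m and z of vase4_mid in the frame of ring3 between 0.036 and 0.049 m) or (horizontal distance between vase4_mid and ring4 below 0.008 m and z of vase4_mid in the frame of ring4 between 0.036 and 0.049 m) or (horizontal distance between vase4_mid and ring5 below 0.008 m and z of vase4_mid in the frame of ring5 between 0.036 and 0.049 m)) and ((horizontal distance between vase5_mid and ring1 below 0.008 m and z of vase5_mid in the frame of ring1 between 0.036 and 0.049 m) or (horizontal distance between vase5_mid and ring2 below 0.008 m and z of vase5_mid in the frame of ring2 between 0.036 and 0.049 m) or (horizontal distance between vase5_mid and ring3 below 0.008 m and z of vase5_mid in the frame of ring3 between 0.036 and 0.049 m) or (horizontal distance between vase5_mid and ring4 below 0.008 m and z of vase5_mid in the frame of ring4 between 0.036 and 0.049 m) or (horizontal distance between vase5_mid and ring5 below 0.008 m and z of vase5_mid in the frame of ring5 between 0.036 and 0.049 m)) and ((x of box1_mid in the frame of bay between -0.035 and 0.035 m and y of box1_mid in the frame of bay between -0.035 and 0.035 m and z of box1_mid in the frame of bay between 0.025 and 0.035 m and angle between each of box1_mid, box2_mid, box3_mid's own z axis and vertical below 0.08 rad and contact force between box1 and caddy above 3 N and x of box2_mid in the frame of mat between -0.16 and 0.16 m and y of box2_mid in the frame of mat between -0.07 and 0.07 m and z of box2_mid in the frame of mat between 0.028 and 0.04 m and x of box3_mid in the frame of mat between -0.16 and 0.16 m and y of box3_mid in the frame of mat between -0.07 and 0.07 m and z of box3_mid in the frame of mat between 0.028 and 0.04 m) or (x of box2_mid in the frame of bay between -0.035 and 0.035 m and y of box2_mid in the frame of bay between -0.035 and 0.035 m and z of box2_mid in the frame of bay between 0.025 and 0.035 m and angle between each of box2_mid, box1_mid, box3_mid's own z axis and vertical below 0.08 rad and contact force between box2 and caddy above 3 N and x of box1_mid in the frame of mat between -0.16 and 0.16 m and y of box1_mid in the frame of mat between -0.07 and 0.07 m and z of box1_mid in the frame of mat between 0.028 and 0.04 m and x of box3_mid in the frame of mat between -0.16 and 0.16 m and y of box3_mid in the frame of mat between -0.07 and 0.07 m and z of box3_mid in the frame of mat between 0.028 and 0.04 m) or (x of box3_mid in the frame of bay between -0.035 and 0.035 m and y of box3_mid in the frame of bay between -0.035 and 0.035 m and z of box3_mid in the frame of bay between 0.025 and 0.035 m and angle between each of box3_mid, box1_mid, box2_mid's own z axis and vertical below 0.08 rad and contact force between box3 and caddy above 3 N and x of box1_mid in the frame of mat between -0.16 and 0.16 m and y of box1_mid in the frame of mat between -0.07 and 0.07 m and z of box1_mid in the frame of mat between 0.028 and 0.04 m and x of box2_mid in the frame of mat between -0.16 and 0.16 m and y of box2_mid in the frame of mat between -0.07 and 0.07 m and z of box2_mid in the frame of mat between 0.028 and 0.04 m))); the robot touches nothing.
It fails at once if the jar, torch or coaster is pushed more than 40 mm from its place (distance of any of jar_mid, torch_mid, coaster from where it was at the start of the episode above 0.04 m).
Of vase1, vase2, vase3, vase4, vase5 only 4 to 5 are there at a start; the rules pass over those that are not, and their reading is None.
At some moment in a run one of vase1, vase2, vase3, vase4, vase5 may be knocked a few centimetres aside while the robot is not near it.
Once in a run the grip may slacken for a moment while it holds something.
It also fails if it takes over 210 s, if anything falls off the work surface, if the arm or the gripper's body presses on something with over 40 N, if the wrist force passes 120 N, or if a joint passes its speed limit or range.

## Robot

A 6-joint arm with a two-finger parallel gripper is mounted at the origin on the work surface. World frame = base frame: x ahead of the robot, y to its left, z up, the work surface at z = 0. Lengths are in m, angles in rad, forces in N, time in s.
With the tool pointing down it reaches from about 0.225 to 0.875 m from the base axis. Payload 3.4 kg.
Tool frame: the origin (TCP) lies between the finger pads; the fingertips stand 8 mm ahead of it and the grasp point (between the pads) lies 11 mm behind it; z points along the fingers, y is the line along which they close (so a half turn about z gives the same grasp; the last joint's range is limited). The gripper opens to 85 mm and grips with 20 to 120 N. Pads are 22 mm wide; open, the fingers measure 114 mm over their backs; the gripper's body (76 mm by 85 mm) begins 54 mm behind the grasp point. The pads swing forward as they close: fully open they stand 13 mm farther back than shut.
Start: joints at [1.223, 0.276, 1.505, -0, 1.361, -0.121], TCP at [0.129, 0.56, 0.239] pointing down, gripper open.
Joint ranges: [-2.89, 2.89], [-0.75, 2.08], [0.22, 2.7], [-1.18, 4.32], [0.11, 2.71], [-2.7, 2.7]. Speed limits (rad/s): [2.57, 2.57, 3.14, 3.14, 3.14, 3.14].

## Interface

Orientations are given as a unit quaternion [w, x, y, z].
In Python, from rig import manip gives the robot as it stands.
- The arm moves only by the tool move_arm, never from a script. Its argument "deltas" is a list that holds one entry, the list of rows, each a list of 5 numbers: the shift along the tool's x, y, z normalised to -1 to 1, where 1 is 80 cm, then the turn about the tool's z normalised to -1 to 1, where 1 is 120 degrees, then the closure, from -1 (fully open) to 1 (shut). In form: [[[tx, ty, tz, twist, grip], ...]]. A call has 1 to 12 rows; each row is the pose to reach, as a shift and turn from the pose commanded when the call began, along the tool's axes at that moment; what a row does not reach only later rows make up. A row lasts 1/10 s, in which the tool goes at most 50 mm and 8.59 degrees, less where a joint would pass 70% of its speed; a pose out of reach is approached as far as the arm can. A call with a number of a shift or a turn outside -1 to 1 is refused whole. A call with a gripper value outside its range is refused whole. The fingers move at their own pace and stop on an object; "squeeze" is the grip in N (left out, the last holds). Time passes only in rows, so rows that repeat a pose let the fingers close. It gives the time, the measured TCP pose, the force, the opening and the grip force at its end, in the units of the state.
- manip.get_state(): the state, without advancing time (a new reading comes with each control period).
- manip.get_image(name): name is "scene" or "side" or "wrist"; returns the picture (384x512x3 uint8, red, green, blue); there is no depth.
- manip.camera_params(name): a dict with "fx", "fy", "cx", "cy" (pixels), "R" (3x3) and "t" (3): a world point X has camera coordinates R X + t; the wrist camera has in their place "tool_from_camera" (4x4, takes a point from camera to tool coordinates, whose origin is the TCP and whose axes are the flange's). Camera axes: x right, y down, z forward; pixel columns grow to the right and rows downward; lengths in m; the calibration is good to about 2 mm. A picture is of the moment at which its call begins: read the wrist's pose just before it. camera_params takes no time and is no camera call.
- manip.sign_off(): hands the job in; it is judged then, once.
The state is a dict: "clock": time; "qpos": joint angles; "qd": joint speeds; "effort": joint torques, N m; "position": TCP position; "ee_rot": TCP orientation; "contact_force": force on the tool from outside, world axes, zero at the start; "moment": the same for the moment, N m; "width": finger opening in m; "gripper_force": force on a finger pad.
Only numpy, scipy, OpenCV 4.12 (cv2) and the standard library are available. Lean on these libraries where they do the work, as an engineer would, in place of code of your own. Each camera call takes 0.05 s, during which the arm holds its last target. There are 200 camera calls.

## Working session

There is one attempt and no reset: what is moved stays moved. The work goes in short steps, Python scripts to look and compute and a tool call to move; the robot and the scene stay as the last step left them, time stands still between calls to the robot, and variables do not carry over. Pictures are saved under pics/ and viewed, at most 14 in all, crops included, and the job is handed in when it is done.

Besides the shell and the picture viewer there is one more tool, called after "Call:" as name(argument=value, ...), one argument or row to a line, values as JSON. move_arm: Moves the arm, as the interface text tells. Scaled input: -1 to 1 covers 80 cm each way for a shift and 120 degrees each way for a turn. Its arguments: {"type":"object","properties":{"deltas":{"type":"array","items":{"type":"array","items":{"type":"array","items":{"type":"number","minimum":-1,"maximum":1}}}},"squeeze":{"type":"number"}},"required":["deltas"]}

```bash
mkdir -p pics; ls; python3 - <<'E'
from rig import manip
import cv2
s=manip.get_state();print(s)
for n in("scene","side","wrist"):
    im=manip.get_image(n);cv2.imwrite(f"pics/{n}0.png",im[:,:,::-1]);print(n,manip.camera_params(n))
E
```

```text
pics
{'clock': 0.0, 'qpos': array([ 1.22298180e+00,  2.76578297e-01,  1.50613935e+00,  1.74824625e-05,
        1.36069857e+00, -1.20999327e-01]), 'qd': array([ 0.00048752,  0.00068839, -0.00017122, -0.00037773,  0.00039781,
       -0.00120733]), 'effort': array([ 1.49699012e-03, -4.16776907e+01, -2.45808738e+01, -1.41179015e-05,
        1.08986822e-02, -1.27539997e-05]), 'position': array([0.12912451, 0.5597828 , 0.23844674]), 'ee_rot': array([-2.20089668e-04,  1.13166431e-01,  9.93575627e-01, -8.84861376e-04]), 'contact_force': array([-0.70190148,  0.25173715, -0.04707531]), 'moment': array([-0.05921146, -0.03403168,  0.0027569 ]), 'gripper_force': 0.0, 'width': 0.08548425273638499}
scene {'fx': 365.7282254059332, 'fy': 365.7282254059332, 'cx': 252.24571320165532, 'cy': 191.20482649070914, 'R': array([[-0.17144326,  0.98502181,  0.0184186 ],
       [ 0.69102572,  0.13355642, -0.7103845 ],
       [-0.70220414, -0.10906291, -0.70357276]]), 't': array([ 0.07411973, -0.29955325,  1.27297974])}
side {'fx': 393.76161718474697, 'fy': 393.76161718474697, 'cx': 248.92321075331085, 'cy': 189.23663695268328, 'R': array([[ 0.99882056, -0.04722994,  0.01126166],
       [-0.02578703, -0.71253291, -0.70116466],
       [ 0.04114027,  0.70004727, -0.71291044]]), 't': array([-0.49459786,  0.0689588 ,  1.19006168])}
wrist {'fx': 318.06015658593657, 'fy': 318.06015658593657, 'cx': 248.8414666815152, 'cy': 190.54462812422628, 'tool_from_camera': array([[ 7.60896689e-04, -9.62905358e-01, -2.69838272e-01,
         6.75888548e-02],
       [ 9.99999482e-01,  5.50299583e-04,  8.56104940e-04,
         8.70338834e-04],
       [-6.75856145e-04, -2.69838784e-01,  9.62905278e-01,
        -1.33828909e-01],
       [ 0.00000000e+00,  0.00000000e+00,  0.00000000e+00,
         1.00000000e+00]])}
```

View pics/scene0.png

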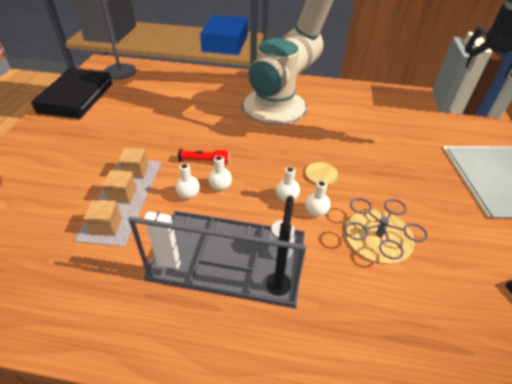

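View pics/side0.png

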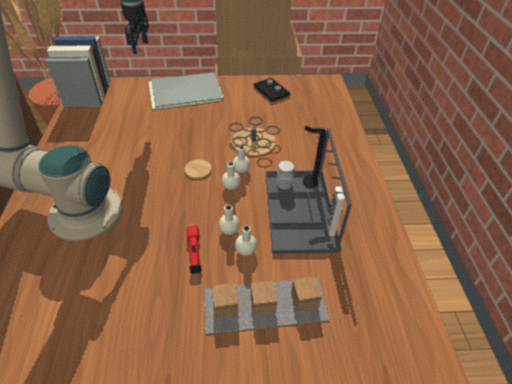

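Both views show four white vases: scene (187,183), (220,175), (288,186), (318,200); side (246,243), (229,222), (232,180), (242,160). The boxes are on the mat at left in the scene view. The stand is at scene (380,235) and side (253,143). The caddy is in the middle, with the jar at scene (285,232). No fifth vase is visible.

```bash
cat > h.py <<'E'
import numpy as np, cv2
from rig import manip
from scipy.spatial.transform import Rotation as Ro
def P(n): return manip.camera_params(n)
def pose():
    s=manip.get_state(); q=s['ee_rot']; T=np.eye(4)
    T[:3,:3]=Ro.from_quat([q[1],q[2],q[3],q[0]]).as_matrix(); T[:3,3]=s['position']; return T
def cam(n,T=None):
    p=P(n); K=(p['fx'],p['fy'],p['cx'],p['cy'])
    if n=='wrist':
        M=np.linalg.inv(T@p['tool_from_camera']); return K,M[:3,:3],M[:3,3]
    return K,np.array(p['R']),np.array(p['t'])
def ray(c,uv):
    K,R,t=c; d=R.T@np.array([(uv[0]-K[2])/K[0],(uv[1]-K[3])/K[1],1.]); return -R.T@t,d/np.linalg.norm(d)
def plane(c,uv,z):
    o,d=ray(c,uv); return o+d*(z-o[2])/d[2]
def proj(c,X):
    K,R,t=c; x=R@np.array(X)+t; return np.array([K[0]*x[0]/x[2]+K[2],K[1]*x[1]/x[2]+K[3]])
def tri(rs):
    A=sum(np.eye(3)-np.outer(d,d) for o,d in rs); b=sum((np.eye(3)-np.outer(d,d))@o for o,d in rs)
    return np.linalg.solve(A,b)
def snap(n,name):
    T=pose(); im=manip.get_image(n)[:,:,::-1].copy(); cv2.imwrite(f'pics/{name}.png',im); return im,cam(n,T if n=='wrist' else None)
def blobs(m,mn):
    n,l,st,ce=cv2.connectedComponentsWithStats(m.astype(np.uint8)); return [(st[i],ce[i],l==i) for i in range(1,n) if st[i][4]>=mn]
E
python3 - <<'E'
from h import *
for n in('scene','side'):
    im=cv2.imread(f'pics/{n}0.png'); c=cam(n); hsv=cv2.cvtColor(im,cv2.COLOR_BGR2HSV)
    w=(hsv[...,1]<60)&(hsv[...,2]>140); w[:120]=0
    print(n)
    for st,ce,m in blobs(w,60): 
        print('white',st,ce.round(1),plane(c,ce,.042).round(3))
cs=cam('scene');cd=cam('side')
def two(a,b): return tri([ray(cs,a),ray(cd,b)]).round(3)
for a,b in [((187,188),(246,243)),((220,180),(229,223)),((288,191),(232,180)),((318,205),(242,163)),((102,217),(306,296)),((120,186),(263,298)),((133,163),(225,300)),((383,227),(254,132))]:
    print(a,two(a,b))
print('caddy front corners', [plane(cs,p,.018).round(3) for p in((304,240),(188,212),(146,282),(298,302))],[plane(cd,p,.018).round(3) for p in((267,172),(272,250),(345,250),(310,172))])
print('torch',two((203,156),(194,250)),'coaster',two((321,174),(198,169)), 'jar',two((283,232),(286,175)))
print('mat',[plane(cs,p,.004).round(3) for p in((80,240),(130,242),(160,164))],[plane(cd,p,.004).round(3) for p in((207,330),(327,318),(322,280),(204,292))])
E
```

```text
scene
white [ 445  147   67   71 3219] [486.8 175.9] [0.301 0.605 0.042]
white [209 159  22  30 430] [220.  175.7] [ 0.435 -0.085  0.042]
white [  75  161   85   85 1402] [125.8 211.5] [ 0.598 -0.272  0.042]
white [177 166  22  32 456] [187.2 183.8] [ 0.48  -0.159  0.042]
white [277 170  23  30 415] [288.2 186.4] [0.441 0.093 0.042]
white [306 183  24  32 489] [318.4 201.2] [0.479 0.171 0.042]
white [142 212  31  12 233] [158.5 217.6] [ 0.601 -0.191  0.042]
white [271 221  12  16 124] [276.  228.1] [0.582 0.08  0.042]
white [ 147  225   35   45 1009] [165.1 246.7] [ 0.677 -0.148  0.042]
white [290 226   5  18  76] [292.  235.1] [0.595 0.117 0.042]
side
white [222 147  27  41 449] [234.7 169.8] [0.455 0.127 0.042]
white [ 21 150  26  31 372] [ 32.5 163.6] [-0.2    0.179  0.042]
white [  0 157  13  16 106] [  5.4 164.3] [-0.285  0.179  0.042]
white [279 161  15  11 129] [285.9 165.8] [0.622 0.14  0.042]
white [ 82 163  13  20  77] [ 87.6 170.3] [-0.015  0.141  0.042]
white [330 186  15  50 206] [337.1 207.4] [ 0.752 -0.047  0.042]
white [103 189  18  37 301] [111.7 205.2] [ 0.091 -0.01
[... 554 characters left out ...]
4  0.033]
(120, 186) [ 0.513 -0.326  0.034]
(133, 163) [ 0.422 -0.329  0.035]
(383, 227) [0.529 0.322 0.041]
caddy front corners [array([0.585, 0.146, 0.018]), array([ 0.552, -0.138,  0.018]), array([ 0.753, -0.166,  0.018]), array([0.741, 0.145, 0.018])] [array([0.561, 0.138, 0.018]), array([ 0.55 , -0.174,  0.018]), array([ 0.75 , -0.182,  0.018]), array([0.703, 0.133, 0.018])]
torch [ 0.335 -0.161  0.014] coaster [0.332 0.177 0.003] jar [0.61  0.092 0.056]
mat [array([ 0.669, -0.36 ,  0.004]), array([ 0.654, -0.246,  0.004]), array([ 0.379, -0.274,  0.004])] [array([ 0.378, -0.388,  0.004]), array([ 0.667, -0.37 ,  0.004]), array([ 0.674, -0.265,  0.004]), array([ 0.367, -0.287,  0.004])]
```

Call:
move_arm(
  deltas=[
    [[-0.494,-0.194,-0.075,-0.108,-0.18],[-0.494,-0.194,-0.075,-0.108,-0.18],[-0.494,-0.194,-0.075,-0.108,-0.18],[-0.494,-0.194,-0.075,-0.108,-0.18],[-0.494,-0.194,-0.075,-0.108,-0.18],[-0.494,-0.194,-0.075,-0.108,-0.18],[-0.494,-0.194,-0.075,-0.108,-0.18],[-0.494,-0.194,-0.075,-0.108,-0.18],[-0.494,-0.194,-0.075,-0.108,-0.18],[-0.494,-0.194,-0.075,-0.108,-0.18],[-0.494,-0.194,-0.075,-0.108,-0.18],[-0.494,-0.194,-0.075,-0.108,-0.18]],
  ],
  squeeze=30,
)

```text
clock: 1.35
position: [0.4784, 0.3207, 0.2989]
ee_rot: [-0.001, -0.0, 1.0, 0.0]
contact_force: [-0.7, -0.4, 0.7]
width: 0.0505
gripper_force: 0.0
```

```bash
python3 - <<'E'
from h import *
im,c=snap('wrist','w1'); print(pose().round(4)[:3]); print(proj(c,(.529,.322,.06)),manip.get_state()['width'])
np.save('w1T.npy',pose())
E
```

```text
[[-1.000e+00 -8.000e-04 -1.200e-03  4.782e-01]
 [-8.000e-04  1.000e+00  1.000e-04  3.209e-01]
 [ 1.200e-03  1.000e-04 -1.000e+00  2.990e-01]]
[249.08971784 201.43407486] 0.05023106388902696
```

View pics/w1.png

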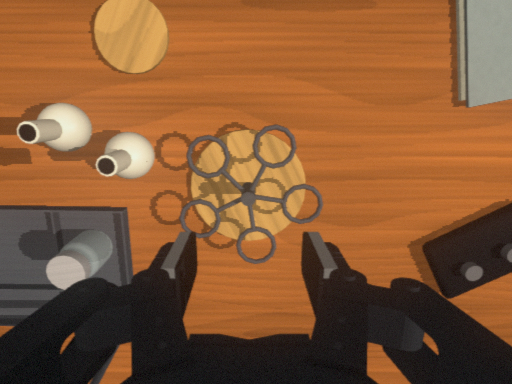

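The wrist view shows the five rings at about (208,157), (274,146), (302,203), (256,244) and (200,218), with the post at (248,198). Next I'll refine the centres from the ring holes and fit a regular pentagon to them.

```bash
python3 - <<'E'
from h import *
im=cv2.imread('pics/w1.png'); c=cam('wrist',np.load('w1T.npy')); hsv=cv2.cvtColor(im,cv2.COLOR_BGR2HSV)
dark=hsv[...,1]<90
dark&=hsv[...,2]<140
g=[(208,157),(274,146),(302,203),(256,244),(200,218)]
pts=[]
for a in g:
    # hole component containing the centre guess
    free=(~dark).astype(np.uint8); n,l=cv2.connectedComponents(free,connectivity=4); 
    m=(l==l[a[1],a[0]]).astype(np.uint8)
    ct=max(cv2.findContours(m,0,1)[0],key=cv2.contourArea)
    e=cv2.fitEllipse(ct); X=plane(c,e[0],.045); pts.append(X[:2]); print(a,m.sum(),np.round(e[0],1),np.round(e[1],1),X.round(4))
pts=np.array(pts); ce=pts.mean(0); r=np.hypot(*(pts-ce).T); an=np.degrees(np.arctan2(*(pts-ce).T[::-1]))
print(ce.round(4),r.round(4),an.round(1))
k=np.round((an-an[0])/72); ph=np.radians(np.mean((an-72*k-an[0]+180)%360-180+an[0])); fit=ce+.07*np.c_[np.cos(ph+k*np.radians(72)),np.sin(ph+k*np.radians(72))]
print(fit.round(4)); np.save('rings.npy',fit)
# vases C,D from this view: neck-top centres
for n,z in(('C',.1),('D',.1)):
    for uv in((40,131),(107,166)): print(plane(c,uv,z).round(4))
    break
for uv in((67,128),(134,155)): print(plane(c,uv,.03).round(4))
E
```

```text
(208, 157) 915 [207.9 156.2] [32.4 34.1] [0.4755 0.2716 0.045 ]
(274, 146) 948 [274.3 146.1] [33.4 34.4] [0.4629 0.3529 0.045 ]
(302, 203) 814 [301.9 203.5] [30.1 32.6] [0.5364 0.3899 0.045 ]
(256, 244) 735 [256. 245.] [28.  31.5] [0.5944 0.3315 0.045 ]
(200, 218) 135628 [291.5 144.6] [347.8 554.7] [0.4611 0.3738 0.045 ]
[0.5061 0.3439] [0.0786 0.044  0.0551 0.0892 0.054 ] [-112.9  168.3   56.6   -8.   146.4]
[[0.4841 0.2775]
 [0.4361 0.3443]
 [0.5629 0.3848]
 [0.5625 0.3025]
 [0.4361 0.3443]]
[0.4404 0.1062 0.1   ]
[0.477 0.171 0.1  ]
[0.4428 0.0952 0.03  ]
[0.4766 0.1754 0.03  ]
```

```bash
python3 - <<'E'
from h import *
from scipy.optimize import least_squares
p=np.array([[.4755,.2716],[.4629,.3529],[.5364,.3899],[.5944,.3315]])
f=lambda q:np.array([[q[0]+.07*np.cos(q[2]+i*1.2566*q[3]),q[1]+.07*np.sin(q[2]+i*1.2566*q[3])] for i in range(5)])
for s in(1,-1):
    r=least_squares(lambda q:(f([*q,s])[:4]-p).ravel(),[.53,.32,-2]); print(s,r.cost,r.x)
    if r.cost<1e-4: R=f([*r.x,s]); print(R.round(4)); np.save('rings.npy',R)
c=cam('wrist',np.load('w1T.npy'))
for uv in((28,132),(107,166)): print(plane(c,uv,.1).round(4))
# cross-check rings & side/scene projections
for n in('scene','side'):
    print(n,[proj(cam(n),(*x,.045)).round(0).astype(int).tolist() for x in R])
E
```

```text
1 0.012249641664328716 [ 0.50944545  0.35211578 -2.99030297]
-1 3.876269484995825e-09 [ 0.52518022  0.32084713 -2.3604537 ]
[[0.4755 0.2716]
 [0.4629 0.3529]
 [0.5364 0.3899]
 [0.5944 0.3315]
 [0.5567 0.2583]]
[0.4414 0.0936 0.1   ]
[0.477 0.171 0.1  ]
scene [[361, 205], [395, 206], [416, 232], [391, 249], [356, 230]]
side [[240, 141], [236, 127], [255, 120], [272, 130], [263, 143]]
```

Call:
move_arm(
  deltas=[
    [[0,-0.187,0,0,-0.18],[0,-0.187,0,0,-0.18],[0,-0.187,0,0,-0.18],[0,-0.187,0.06,0,-0.18],[0,-0.187,0.12,0,-0.18],[0,-0.187,0.18,0,-0.18],[0,-0.187,0.22,0,-0.18],[0,-0.187,0.25,0,-0.18],[0,-0.187,0.27,0,-0.18],[0,-0.187,0.281,0,-0.18],[0,-0.187,0.281,0,-0.18],[0,-0.187,0.281,0,-0.18]],
  ],
)

```text
clock: 2.6
position: [0.4797, 0.1712, 0.0752]
ee_rot: [0.001, -0.0, 1.0, 0.0]
contact_force: [0.5, -0.5, 0.0]
width: 0.0506
gripper_force: 0.0
```

Call:
move_arm(
  deltas=[
    [[0,0,0,0,0.2],[0,0,0,0,0.6],[0,0,0,0,0.8],[0,0,0,0,0.8],[0,0,0,0,0.8],[0,0,0,0,0.8],[0,0,0,0,0.8],[0,0,0,0,0.8]],
  ],
)

```text
clock: 3.4
position: [0.4802, 0.1705, 0.0756]
ee_rot: [0.001, 0.0, 1.0, 0.0]
contact_force: [0.4, -1.1, 6.3]
width: 0.0233
gripper_force: 29.3
```

```bash
python3 - <<'E'
from h import *
im,c=snap('side','s1'); im2,_=snap('scene','c1')
a=cv2.resize(im[110:270,170:330],(480,480));b=cv2.resize(im2[110:270,240:400],(320,480)) if 0 else cv2.resize(im2[130:230,250:350],(320,480))
cv2.imwrite('pics/v1.png',np.hstack([a,b])); print(manip.get_state())
E
```

```text
{'clock': 3.5, 'qpos': array([ 2.04775082e-01,  3.28656895e-01,  1.88487673e+00, -3.22018201e-04,
        9.25954789e-01, -1.36520111e+00]), 'qd': array([-8.08049539e-04,  3.63027953e-05,  1.26324058e-03,  6.44861144e-04,
       -6.17159836e-04,  1.05939973e-03]), 'effort': array([ 4.82584275e-01, -3.57471514e+01, -1.71081161e+01,  3.61961089e-01,
       -2.60386392e-01,  5.13226987e-03]), 'position': array([0.48022757, 0.17052386, 0.07554691]), 'ee_rot': array([1.05628589e-03, 3.13425651e-04, 9.99999389e-01, 8.82891876e-05]), 'contact_force': array([-0.44640212, -1.22381293,  6.13446464]), 'moment': array([-0.27238447,  0.09152198,  0.04237554]), 'gripper_force': 29.33011829853058, 'width': 0.023205505932187866}
```

View pics/v1.png

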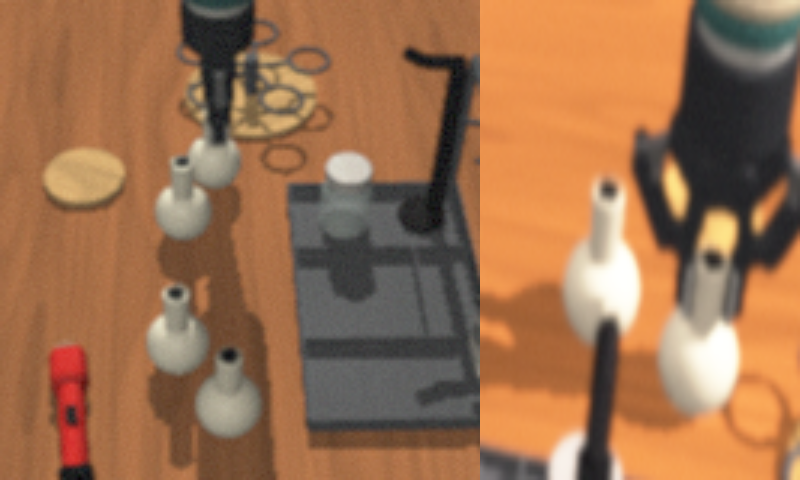

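Call:
move_arm(
  deltas=[
    [[0,0,-0.05,0,0.8],[0,0,-0.11,0,0.8],[0,0,-0.17,0,0.8],[0,0,-0.22,0,0.8],[-0.02,0.05,-0.22,0,0.8],[-0.035,0.11,-0.22,0,0.8],[-0.05,0.17,-0.22,0,0.8],[-0.06,0.22,-0.22,0,0.8],[-0.07,0.26,-0.22,0,0.8],[-0.07,0.274,-0.22,0,0.8],[-0.07,0.274,-0.22,0,0.8],[-0.07,0.274,-0.22,0,0.8]],
  ],
)

```text
clock: 4.7
position: [0.535, 0.3886, 0.25]
ee_rot: [-0.001, 0.0, 1.0, -0.001]
contact_force: [-0.7, -0.7, -0.9]
width: 0.023
gripper_force: 30.1
```

```bash
python3 - <<'E'
from h import *
s=manip.get_state(); print(s['position'],s['contact_force'],s['width'])
im,c=snap('side','s2'); im2,c2=snap('scene','c2')
X=s['position']; 
u=proj(c,X+[0,0,-.045]);v=proj(c2,X+[0,0,-.045]);print(u,v)
def crop(i,p): x,y=p.astype(int); return cv2.resize(i[max(0,y-50):y+50,x-50:x+50],(400,400),interpolation=cv2.INTER_CUBIC)
cv2.imwrite('pics/v2.png',np.hstack([crop(im,u),crop(im2,v)]))
E
```

```text
[0.53495229 0.38861744 0.24999633] [-0.68437998 -0.74178243 -0.90360429] 0.022957186636503528
[255.8914736   81.67868239] [442.11745219 179.05472607]
```

View pics/v2.png

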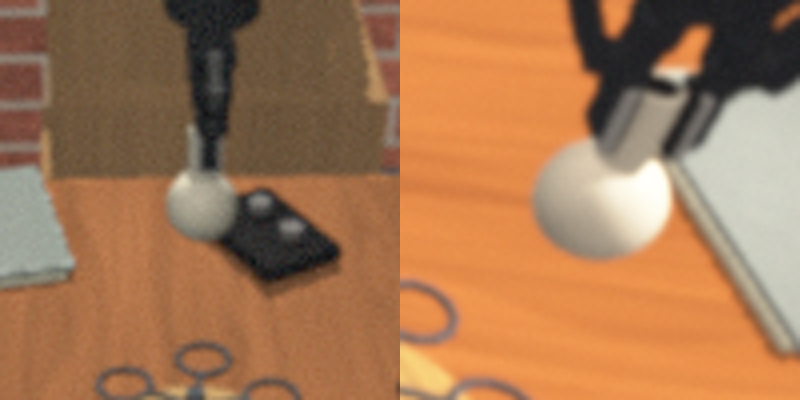

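The vase hangs upright, with its ball at side (255.5,82.5) and scene (442.5,178.5).

```bash
cat >> h.py <<'E'
def ball(dz=-.045,r0=22):
    """held ball centre by white mask around projected place, both fixed views"""
    X=pose()[:3,3]; rs=[];o=[]
    for n in('side','scene'):
        im=manip.get_image(n)[:,:,::-1]; c=cam(n); u=proj(c,X+[0,0,dz]).astype(int)
        hsv=cv2.cvtColor(im.copy(),cv2.COLOR_BGR2HSV); m=((hsv[...,1]<75)&(hsv[...,2]>110)).astype(np.uint8)
        w=np.zeros_like(m); cv2.circle(w,tuple(map(int,u)),r0,1,-1); m&=w
        m=cv2.morphologyEx(m,cv2.MORPH_OPEN,cv2.getStructuringElement(2,(13,13)))
        ct=max(cv2.findContours(m,0,1)[0],key=cv2.contourArea); (x,y),r=cv2.minEnclosingCircle(ct); o.append((round(x,1),round(y,1),round(r,1))); rs.append(ray(c,(x,y)))
    B=tri(rs); print('tcp',X.round(4),'ball',B.round(4),'rel',(B-X).round(4),o); return B
E
python3 - <<'E'
from h import *
print(tri([ray(cam('side'),(255.5,82.5)),ray(cam('scene'),(442.5,178.5))])-pose()[:3,3]); ball()
E
```

```text
[-0.00219923  0.00109151 -0.04746637]
tcp [0.5353 0.3882 0.2507] ball [0.5299 0.3901 0.2078] rel [-0.0054  0.0019 -0.0429] [(254.5, 81.0, 8.1), (443.3, 176.0, 17.7)]
```

Call:
move_arm(
  deltas=[
    [[-0.003,0.001,0.05,0,0.8],[-0.003,0.001,0.1,0,0.8],[-0.003,0.001,0.13,0,0.8],[-0.003,0.001,0.145,0,0.8],[-0.003,0.001,0.155,0,0.8],[-0.003,0.001,0.16,0,0.8],[-0.003,0.001,0.164,0,0.8],[-0.003,0.001,0.168,0,0.8],[-0.003,0.001,0.168,0,0.8],[-0.003,0.001,0.168,0,0.8]],
  ],
)

```text
clock: 5.9
position: [0.5382, 0.3908, 0.1167]
ee_rot: [0.0, 0.0, 1.0, 0.0]
contact_force: [-0.3, 0.1, -2.3]
width: 0.0234
gripper_force: 30.2
```

Call:
move_arm(
  deltas=[
    [[0,0,0.0015,0,0.8],[0,0,0.003,0,0.8],[0,0,0.003,0,0.8],[0,0,0.003,0,0.8]],
  ],
)

```text
clock: 6.3
position: [0.5394, 0.3907, 0.1156]
ee_rot: [0.002, 0.0, 1.0, 0.001]
contact_force: [1.5, -1.9, 5.9]
width: 0.0233
gripper_force: 31.0
```

```bash
python3 - <<'E'
from h import *
s=manip.get_state(); print(s['position'],s['contact_force'],s['moment'],s['width'])
im,c=snap('side','s3'); im2,c2=snap('scene','c3')
X=s['position']; 
u=proj(c,X+[0,0,-.025]);v=proj(c2,X+[0,0,-.025]);print(u,v)
def crop(i,p): x,y=p.astype(int); return cv2.resize(i[max(0,y-40):y+40,x-40:x+40],(400,400),interpolation=cv2.INTER_CUBIC)
cv2.imwrite('pics/v3.png',np.hstack([crop(im,u),crop(im2,v)]))
E
```

```text
[0.53939803 0.39073067 0.11560606] [ 1.52555712 -1.90083937  5.93887809] [-0.28437008 -0.14159505 -0.01385092] 0.023273696529131457
[256.32920486 109.74976538] [423.16365899 219.52357531]
```

View pics/v3.png

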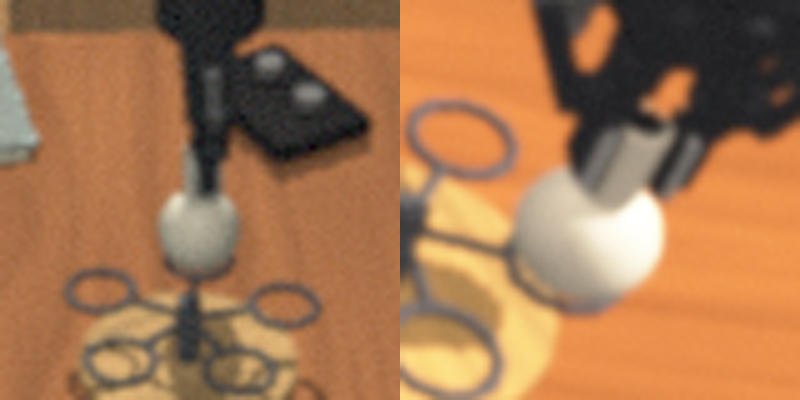

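The ball sits in the ring and takes the load (+6 N), and the vase looks upright, so I'll release it and retreat.

Call:
move_arm(
  deltas=[
    [[0,0,0,0,0.3],[0,0,0,0,0.1],[0,0,0,0,-0.1],[0,0,0,0,-0.18],[0,0,0,0,-0.18],[0,0,-0.03,0,-0.18],[0,0,-0.09,0,-0.18],[0,0,-0.15,0,-0.18],[0,0,-0.21,0,-0.18],[0.0,0,-0.21,0,-0.18]],
  ],
)

```text
clock: 7.4
position: [0.5408, 0.3924, 0.2904]
ee_rot: [0.007, 0.0, 1.0, 0.004]
contact_force: [0.4, -0.4, 0.8]
width: 0.0503
gripper_force: 0.0
```

Call:
move_arm(
  deltas=[
    [[0.12,-0.371,0,0,-0.18],[0.12,-0.371,0,0,-0.18],[0.12,-0.371,0,0,-0.18],[0.12,-0.371,0,0,-0.18],[0.12,-0.371,0,0,-0.18],[0.12,-0.371,0,0,-0.18],[0.12,-0.371,0,0,-0.18],[0.12,-0.371,0,0,-0.18],[0.12,-0.371,0,0,-0.18]],
  ],
)

```text
clock: 8.3
position: [0.4423, 0.0946, 0.2817]
ee_rot: [0.0, 0.0, 1.0, 0.001]
contact_force: [-0.7, -0.5, 1.0]
width: 0.0504
gripper_force: 0.0
```

```bash
python3 - <<'E'
from h import *
im,c=snap('wrist','w4'); im2,c2=snap('scene','c4'); im3,c3=snap('side','s4')
u=proj(c2,(.5364,.3899,.08)).astype(int);v=proj(c3,(.5364,.3899,.08)).astype(int);
def crop(i,p): x,y=p; return cv2.resize(i[y-40:y+40,x-40:x+40],(288,288),interpolation=cv2.INTER_CUBIC)
cv2.imwrite('pics/v4.png',np.hstack([cv2.resize(im,(768//2*1,288)),crop(im2,u),crop(im3,v)][:3])[:, :800] if 0 else np.hstack([im[96:384:1,100:324],crop(im2,u),crop(im3,v)]))
print(u,v,pose()[:3,3],proj(c,(.4425,.0936,.1)),manip.get_state()['contact_force'])
E
```

```text
[420 221] [255 112] [0.44235605 0.09514636 0.28146471] [246.67819608 170.62308956] [-0.06296991  0.03354755  0.72791076]
```

View pics/v4.png

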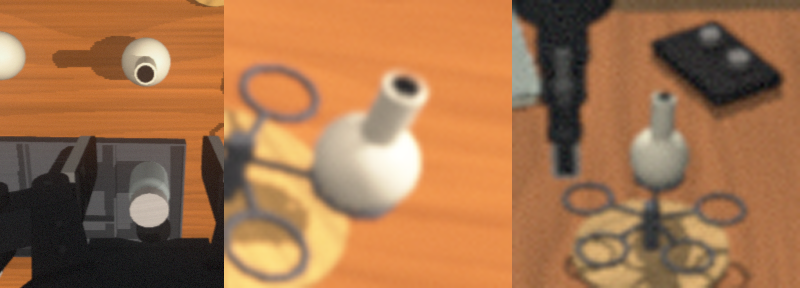

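Vase D is seated. Scene shows its neck mouth at (430.6,205.2) and ball at (419.4,226.3), with side at (257.2,98.9) and (255.8,115.3). In the wrist view, C's mouth is at (245,170), where I predicted it.

```bash
python3 - <<'E'
from h import *
a=cam('scene');b=cam('side')
t=tri([ray(a,(430.6,205.2)),ray(b,(257.2,98.9))]);q=tri([ray(a,(419.4,226.3)),ray(b,(255.8,115.3))])
print(t,q,(t-q)[:2]/(t-q)[2]); print('exp',proj(a,(.5364,.3899,.138)),proj(a,(.5364,.3899,.068)),proj(b,(.5364,.3899,.138)),proj(b,(.5364,.3899,.068)))
E
```

```text
[0.54110905 0.38952154 0.13696014] [0.53808115 0.39103667 0.06642321] [ 0.04292646 -0.02148001]
exp [430.47428241 203.36202098] [418.99801497 225.18443477] [255.82581144  98.52648944] [255.3699614  115.13041434]
```

Call:
move_arm(
  deltas=[
    [[0,-0.001,0.06,0,-0.18],[0,-0.001,0.12,0,-0.18],[0,-0.001,0.18,0,-0.18],[0,-0.001,0.22,0,-0.18],[0,-0.001,0.245,0,-0.18],[0,-0.001,0.2575,0,-0.18],[0,-0.001,0.2575,0,-0.18],[0,-0.001,0.2575,0,0.2],[0,-0.001,0.2575,0,0.6],[0,-0.001,0.2575,0,0.8],[0,-0.001,0.2575,0,0.8],[0,-0.001,0.2575,0,0.8]],
  ],
)

```text
clock: 9.65
position: [0.443, 0.0933, 0.0768]
ee_rot: [0.002, 0.0, 1.0, 0.0]
contact_force: [0.1, 0.3, 5.8]
width: 0.0231
gripper_force: 29.7
```

Call:
move_arm(
  deltas=[
    [[0,0,0,0,0.8],[0,0,0,0,0.8],[0,0,-0.06,0,0.8],[0,0,-0.12,0,0.8],[0,0,-0.18,0,0.8],[0,0,-0.22,0,0.8],[0,0,-0.22,0,0.8],[0,0,-0.22,0,0.8]],
  ],
)

```text
clock: 10.45
position: [0.4413, 0.0929, 0.2517]
ee_rot: [0.0, 0.0, 1.0, -0.0]
contact_force: [-0.1, 0.1, -1.7]
width: 0.023
gripper_force: 30.3
```

Call:
move_arm(
  deltas=[
    [[-0.0,0.05,0,0,0.8],[-0.01,0.11,0,0,0.8],[-0.02,0.17,0,0,0.8],[-0.0255,0.23,0,0,0.8],[-0.0255,0.28,0,0,0.8],[-0.0255,0.31,0,0,0.8],[-0.0255,0.324,0,0,0.8],[-0.0255,0.324,0,0,0.8],[-0.0255,0.324,0,0,0.8],[-0.0255,0.324,0,0,0.8]],
  ],
)

```text
clock: 11.45
position: [0.4622, 0.3506, 0.2514]
ee_rot: [-0.0, 0.001, 1.0, -0.001]
contact_force: [0.8, 0.4, -1.3]
width: 0.023
gripper_force: 30.2
```

```bash
cat >> h.py <<'E'
def pair(name,X,h=45):
    """side|scene crops round world X, each scaled x4 ; prints origins"""
    o=[]
    for n in('side','scene'):
        im,c=snap(n,name+n); u=proj(c,X).astype(int); x0,y0=max(0,u[0]-h),max(0,u[1]-h)
        o.append(cv2.resize(im[y0:y0+2*h,x0:x0+2*h],(8*h,8*h),interpolation=cv2.INTER_CUBIC)); print(n,'origin',x0,y0)
    cv2.imwrite(f'pics/{name}.png',np.hstack(o))
def st():
    s=manip.get_state(); print(s['clock'],s['position'].round(4),s['contact_force'].round(1),s['moment'].round(2),round(s['width'],4))
E
python3 - <<'E'
from h import *
st(); ball()
E
```

```text
11.45 [0.4622 0.3506 0.2514] [ 0.8  0.4 -1.3] [-0.04 -0.03 -0.  ] 0.023
tcp [0.4622 0.3506 0.2514] ball [0.4592 0.3491 0.2089] rel [-0.003  -0.0015 -0.0425] [(234.0, 87.6, 8.4), (416.7, 150.4, 16.1)]
```

Call:
move_arm(
  deltas=[
    [[0,0.0025,0.05,0,0.8],[0,0.0025,0.1,0,0.8],[0,0.0025,0.13,0,0.8],[0,0.0025,0.145,0,0.8],[0,0.0025,0.155,0,0.8],[0,0.0025,0.16,0,0.8],[0,0.0025,0.164,0,0.8],[0,0.0025,0.1665,0,0.8],[0,0.0025,0.1665,0,0.8],[0,0.0025,0.1665,0,0.8]],
  ],
)

```text
clock: 12.55
position: [0.4626, 0.3545, 0.1191]
ee_rot: [0.001, 0.0, 1.0, 0.0]
contact_force: [-0.3, 0.6, -2.0]
width: 0.0231
gripper_force: 30.2
```

Call:
move_arm(
  deltas=[
    [[0,0,0.0015,0,0.8],[0,0,0.003,0,0.8],[0,0,0.003,0,0.8],[0,0,0.003,0,0.8]],
  ],
)

```text
clock: 12.95
position: [0.4632, 0.3545, 0.118]
ee_rot: [0.001, 0.0, 1.0, 0.001]
contact_force: [-1.1, -0.1, 7.8]
width: 0.0228
gripper_force: 31.3
```

Call:
move_arm(
  deltas=[
    [[0,-0.0015,0,0,0.8],[0,-0.0015,0,0,0.3],[0,-0.0015,0,0,0.1],[0,-0.0015,0,0,-0.1],[0,-0.0015,0,0,-0.18],[0,-0.0015,0,0,-0.18],[0,-0.0015,-0.03,0,-0.18],[0,-0.0015,-0.09,0,-0.18],[0,-0.0015,-0.15,0,-0.18],[0,-0.0015,-0.21,0,-0.18],[0.0,-0.0015,-0.21,0,-0.18]],
  ],
)

```text
clock: 14.05
position: [0.4654, 0.355, 0.2919]
ee_rot: [0.006, 0.0, 1.0, 0.004]
contact_force: [-0.5, 0.6, -0.5]
width: 0.0507
gripper_force: 0.0
```

Call:
move_arm(
  deltas=[
    [[0.0375,-0.548,0,0,-0.18],[0.0375,-0.548,0,0,-0.18],[0.0375,-0.548,0,0,-0.18],[0.0375,-0.548,0,0,-0.18],[0.0375,-0.548,0,0,-0.18],[0.0375,-0.548,0,0,-0.18],[0.0375,-0.548,0,0,-0.18],[0.0375,-0.548,0,0,-0.18],[0.0375,-0.548,0,0,-0.18],[0.0375,-0.548,0,0,-0.18],[0.0375,-0.548,0,0,-0.18],[0.0375,-0.548,0,0,-0.18]],
  ],
)

```text
clock: 15.25
position: [0.4319, -0.0844, 0.2838]
ee_rot: [-0.0, -0.0, 1.0, 0.001]
contact_force: [0.1, 0.7, -0.5]
width: 0.0508
gripper_force: 0.0
```

```bash
cat >> h.py <<'E'
def mouths(im,c,z=.1,lo=14,hi=400):
    """vase mouths in a wrist view: dark blob enclosed by white (hole contours)"""
    hsv=cv2.cvtColor(im,cv2.COLOR_BGR2HSV); w=((hsv[...,1]<80)&(hsv[...,2]>120)).astype(np.uint8)
    ct,hi_=cv2.findContours(w,cv2.RETR_CCOMP,1); 
    for k,h in zip(ct,hi_[0]):
        if h[3]>=0 and lo<cv2.contourArea(k)<hi and cv2.contourArea(ct[h[3]])>300:
            (x,y),_=cv2.minEnclosingCircle(k); print('mouth',round(x),round(y),cv2.contourArea(k),plane(c,(x,y),z).round(4))
E
python3 - <<'E'
from h import *
st()
im,c=snap('wrist','w5'); mouths(im,c)
im2,c2=snap('scene','c5'); im3,c3=snap('side','s5')
def crop(i,p): x,y=np.array(p).astype(int); return cv2.resize(i[y-35:y+45,x-40:x+40],(320,320),interpolation=cv2.INTER_CUBIC)
u=proj(c2,(.49,.37,.09));v=proj(c3,(.49,.37,.09)); print((u.astype(int)-[40,35]),v.astype(int)-[40,35])
cv2.imwrite('pics/v5.png',np.hstack([crop(im2,u),crop(im3,v)]))
E
```

```text
15.25 [ 0.4319 -0.0844  0.2838] [ 0.1  0.7 -0.5] [0.05 0.04 0.02] 0.0508
mouth 175 213 207.0 [ 0.4786 -0.1609  0.1   ]
mouth 245 172 228.0 [ 0.4334 -0.087   0.1   ]
[370 167] [202  78]
```

View pics/v5.png

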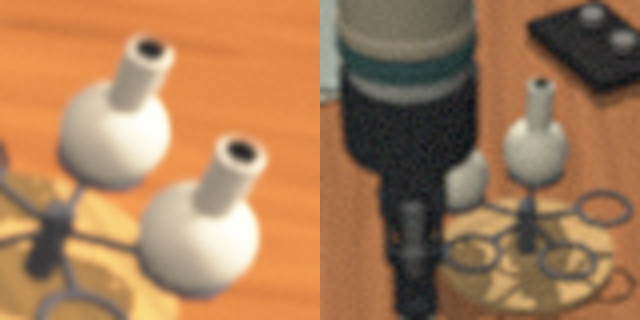

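C and D both stand in their rings, with mouths at scene (407.5,179) and (430,205). The wrist view puts B's mouth at (.433,-.087) and A's at (.479,-.161). Next is B.

Call:
move_arm(
  deltas=[
    [[-0.002,-0.003,0.06,0,-0.18],[-0.002,-0.003,0.12,0,-0.18],[-0.002,-0.003,0.18,0,-0.18],[-0.002,-0.003,0.22,0,-0.18],[-0.002,-0.003,0.248,0,-0.18],[-0.002,-0.003,0.26,0,-0.18],[-0.002,-0.003,0.26,0,-0.18],[-0.002,-0.003,0.26,0,0.2],[-0.002,-0.003,0.26,0,0.6],[-0.002,-0.003,0.26,0,0.8],[-0.002,-0.003,0.26,0,0.8],[-0.002,-0.003,0.26,0,0.8]],
  ],
)

```text
clock: 16.6
position: [0.4349, -0.0881, 0.0774]
ee_rot: [0.002, 0.001, 1.0, -0.0]
contact_force: [-0.6, 0.8, 6.1]
width: 0.0232
gripper_force: 31.0
```

Call:
move_arm(
  deltas=[
    [[0,0,0,0,0.8],[0,0,0,0,0.8],[0,0,-0.06,0,0.8],[0,0,-0.12,0,0.8],[0,0,-0.18,0,0.8],[0,0,-0.22,0,0.8],[0,0,-0.22,0,0.8],[0,0,-0.22,0,0.8]],
  ],
)

```text
clock: 17.4
position: [0.4333, -0.0877, 0.2522]
ee_rot: [0.0, 0.0, 1.0, -0.0]
contact_force: [-0.6, 0.2, -2.8]
width: 0.023
gripper_force: 30.5
```

Call:
move_arm(
  deltas=[
    [[0,0.05,0,0,0.8],[-0.01,0.11,0,0,0.8],[-0.02,0.17,0,0,0.8],[-0.03,0.23,0,0,0.8],[-0.04,0.29,0,0,0.8],[-0.0525,0.35,0,0,0.8],[-0.0525,0.4,0,0,0.8],[-0.0525,0.435,0,0,0.8],[-0.0525,0.448,0,0,0.8],[-0.0525,0.448,0,0,0.8],[-0.0525,0.448,0,0,0.8],[-0.0525,0.448,0,0,0.8]],
  ],
)

```text
clock: 18.6
position: [0.4757, 0.269, 0.2516]
ee_rot: [-0.0, 0.001, 1.0, -0.001]
contact_force: [1.0, -0.9, -2.0]
width: 0.023
gripper_force: 30.6
```

```bash
python3 - <<'E'
from h import *
st(); ball(); a=cam('scene'); print(proj(a,(.4629,.3529,.138)),proj(a,(.4629,.3529,.068)))
pair('v6',pose()[:3,3]+[0,0,-.04])
E
```

```text
18.6 [0.4757 0.269  0.2516] [ 1.  -0.9 -2. ] [-0.03  0.01  0.04] 0.023
tcp [0.4757 0.269  0.2516] ball [0.4719 0.2665 0.2112] rel [-0.0038 -0.0025 -0.0404] [(238.8, 101.2, 8.8), (377.5, 148.0, 17.7)]
[407.53013555 177.43806945] [398.10659412 199.33290437]
side origin 194 54
scene origin 333 105
```

Call:
move_arm(
  deltas=[
    [[0,0.0015,0.05,0,0.8],[0,0.0015,0.1,0,0.8],[0,0.0015,0.13,0,0.8],[0,0.0015,0.145,0,0.8],[0,0.0015,0.155,0,0.8],[0,0.0015,0.16,0,0.8],[0,0.0015,0.164,0,0.8],[0,0.0015,0.1665,0,0.8],[0,0.0015,0.1665,0,0.8],[0,0.0015,0.1665,0,0.8]],
  ],
)

```text
clock: 19.8
position: [0.4762, 0.272, 0.1195]
ee_rot: [0.001, 0.0, 1.0, 0.0]
contact_force: [1.3, -0.3, -1.3]
width: 0.0229
gripper_force: 30.5
```

Call:
move_arm(
  deltas=[
    [[0,0,0.0015,0,0.8],[0,0,0.003,0,0.8],[0,0,0.003,0,0.8],[0,0,0.003,0,0.8]],
  ],
)

```text
clock: 20.2
position: [0.4766, 0.2719, 0.1177]
ee_rot: [0.001, 0.0, 1.0, 0.0]
contact_force: [-0.5, -0.4, 5.5]
width: 0.0233
gripper_force: 31.4
```

Call:
move_arm(
  deltas=[
    [[0,0,0,0,0.3],[0,0,0,0,0.1],[0,0,0,0,-0.1],[0,0,0,0,-0.18],[0,0,0,0,-0.18],[0,0,-0.03,0,-0.18],[0,0,-0.09,0,-0.18],[0,0,-0.15,0,-0.18],[0,0,-0.21,0,-0.18],[0,0,-0.21,0,-0.18]],
  ],
)

```text
clock: 21.2
position: [0.4793, 0.2733, 0.292]
ee_rot: [0.007, 0.0, 1.0, 0.003]
contact_force: [0.8, 0.1, 0.6]
width: 0.0506
gripper_force: 0.0
```

Call:
move_arm(
  deltas=[
    [[-0.0025,-0.541,0,0,-0.18],[-0.0025,-0.541,0,0,-0.18],[-0.0025,-0.541,0,0,-0.18],[-0.0025,-0.541,0,0,-0.18],[-0.0025,-0.541,0,0,-0.18],[-0.0025,-0.541,0,0,-0.18],[-0.0025,-0.541,0,0,-0.18],[-0.0025,-0.541,0,0,-0.18],[-0.0025,-0.541,0,0,-0.18],[-0.0025,-0.541,0,0,-0.18],[-0.0025,-0.541,0,0,-0.18],[-0.0025,-0.541,0,0,-0.18]],
  ],
)

```text
clock: 22.4
position: [0.4773, -0.16, 0.284]
ee_rot: [-0.0, 0.0, 1.0, 0.001]
contact_force: [-0.4, -0.9, 0.1]
width: 0.0503
gripper_force: 0.0
```

```bash
python3 - <<'E'
from h import *
st()
im,c=snap('wrist','w7'); mouths(im,c)
im2,c2=snap('scene','c7'); im3,c3=snap('side','s7')
for r in np.load('rings.npy'): print(proj(c2,(*r,.138)).round(1),proj(c3,(*r,.138)).round(1))
mouths(im2,c2,.138,8);print(3);mouths(im3,c3,.138,5)
E
```

```text
22.4 [ 0.4773 -0.16    0.284 ] [-0.4 -0.9  0.1] [-0.   -0.03 -0.01] 0.0503
mouth 246 172 232.0 [ 0.4788 -0.1612  0.1   ]
[370.5 176.5] [239.6 118.6]
[407.5 177.5] [235.2 104.8]
[430.5 203.4] [255.8  98.5]
[404.8 220.3] [273.7 107.7]
[366.1 201.6] [264.4 120.5]
mouth 306 72 9.0 [0.0135 0.0986 0.138 ]
3
mouth 245 107 6.0 [0.4962 0.3384 0.138 ]
mouth 242 101 6.0 [0.4872 0.3757 0.138 ]
mouth 246 99 18.5 [0.5013 0.3895 0.138 ]
mouth 238 94 6.0 [0.4745 0.4211 0.138 ]
mouth 244 92 5.5 [0.4983 0.4369 0.138 ]
mouth 246 80 5.5 [0.5051 0.513  0.138 ]
mouth 236 78 5.5 [0.472  0.5358 0.138 ]
mouth 245 74 7.0 [0.505  0.5571 0.138 ]
mouth 237 68 7.0 [0.4758 0.6078 0.138 ]
mouth 243 62 7.5 [0.5008 0.6512 0.138 ]
mouth 147 62 333.5 [0.1208 0.661  0.138 ]
mouth 182 62 306.5 [0.2588 0.6575 0.138 ]
mouth 163 51 376.5 [0.1736 0.7573 0.138 ]
mouth 142 40 355.0 [0.0756 0.8565 0.138 ]
mouth 179 40 369.0 [0.2317 0.8577 0.138 ]
mouth 160 28 374.0 [0.1343 0.9815 0.138 ]
mouth 320 60 303.0 [0.8096 0.6598 0.138 ]
mouth 354 60 289.5 [0.9475 0.6563 0.138 ]
mouth 338 49 331.0 [0.9074 0.7575 0.138 ]
mouth 358 38 330.5 [1.0165 0.8546 0.138 ]
mouth 323 38 347.5 [0.8614 0.868  0.138 ]
mouth 342 26 379.0 [0.9737 0.9856 0.138 ]
mouth 97 100 6.0 [-0.0164  0.397   0.138 ]
mouth 75 57 19.0 [-0.1733  0.714   0.138 ]
mouth 59 57 38.0 [-0.2369  0.7156  0.138 ]
mouth 90 57 9.5 [-0.1137  0.7117  0.138 ]
mouth 84 58 10.0 [-0.1344  0.7088  0.138 ]
mouth 88 52 5.5 [-0.1326  0.7516  0.138 ]
mouth 84 52 10.0 [-0.1468  0.7519  0.138 ]
mouth 82 46 7.5 [-0.1672  0.8105  0.138 ]
mouth 84 42 6.0 [-0.17    0.8478  0.138 ]
mouth 86 32 5.5 [-0.1818  0.9414  0.138 ]
mouth 72 29 149.0 [-0.2526  0.9791  0.138 ]
mouth 80 12 5.5 [-0.2634  1.1652  0.138 ]
mouth 75 10 7.0 [-0.2975  1.1964  0.138 ]
mouth 80 6 5.5 [-0.282   1.2401  0.138 ]
```

Call:
move_arm(
  deltas=[
    [[-0.001,-0.0015,0.06,0,-0.18],[-0.001,-0.0015,0.12,0,-0.18],[-0.001,-0.0015,0.18,0,-0.18],[-0.001,-0.0015,0.22,0,-0.18],[-0.001,-0.0015,0.248,0,-0.18],[-0.001,-0.0015,0.26,0,-0.18],[-0.001,-0.0015,0.26,0,-0.18],[-0.001,-0.0015,0.26,0,0.2],[-0.001,-0.0015,0.26,0,0.6],[-0.001,-0.0015,0.26,0,0.8],[-0.001,-0.0015,0.26,0,0.8],[-0.001,-0.0015,0.26,0,0.8]],
  ],
)

```text
clock: 23.75
position: [0.4796, -0.1627, 0.0779]
ee_rot: [0.002, 0.0, 1.0, -0.001]
contact_force: [0.8, 0.6, 6.1]
width: 0.0227
gripper_force: 30.9
```

Call:
move_arm(
  deltas=[
    [[0,0,0,0,0.8],[0,0,0,0,0.8],[0,0,-0.06,0,0.8],[0,0,-0.12,0,0.8],[0,0,-0.18,0,0.8],[0,0,-0.22,0,0.8],[0,0,-0.22,0,0.8],[0,0,-0.22,0,0.8]],
  ],
)

```text
clock: 24.55
position: [0.4781, -0.1621, 0.2526]
ee_rot: [0.0, 0.0, 1.0, -0.0]
contact_force: [-1.2, -0.7, -2.4]
width: 0.0224
gripper_force: 30.5
```

Call:
move_arm(
  deltas=[
    [[0,0.05,0,0,0.8],[0,0.11,0,0,0.8],[0,0.17,0,0,0.8],[0,0.23,0,0,0.8],[-0.01,0.29,0,0,0.8],[-0.03,0.34,0,0,0.8],[-0.05,0.39,0,0,0.8],[-0.07,0.44,0,0,0.8],[-0.0975,0.49,0,0,0.8],[-0.0975,0.5235,0,0,0.8],[-0.0975,0.5235,0,0,0.8],[-0.0975,0.5235,0,0,0.8]],
  ],
)

```text
clock: 25.75
position: [0.5553, 0.2563, 0.2497]
ee_rot: [-0.003, -0.0, 1.0, -0.001]
contact_force: [0.5, -0.3, -1.5]
width: 0.023
gripper_force: 30.6
```

```bash
python3 - <<'E'
from h import *
st(); ball()
E
```

```text
25.75 [0.5553 0.2563 0.2497] [ 0.5 -0.3 -1.5] [-0.07 -0.01 -0.01] 0.023
tcp [0.5553 0.2563 0.2497] ball [0.5402 0.2576 0.1879] rel [-0.0151  0.0013 -0.0618] [(260.5, 109.0, 14.8), (372.8, 176.9, 21.9)]
```

```bash
python3 - <<'E'
from h import *
st(); pair('v8',pose()[:3,3]+[0,0,-.06])
E
```

```text
25.85 [0.5558 0.2553 0.251 ] [ 0.3 -0.2 -2.3] [ 0.02 -0.04 -0.03] 0.0231
side origin 219 62
scene origin 325 137
```

View pics/v8.png

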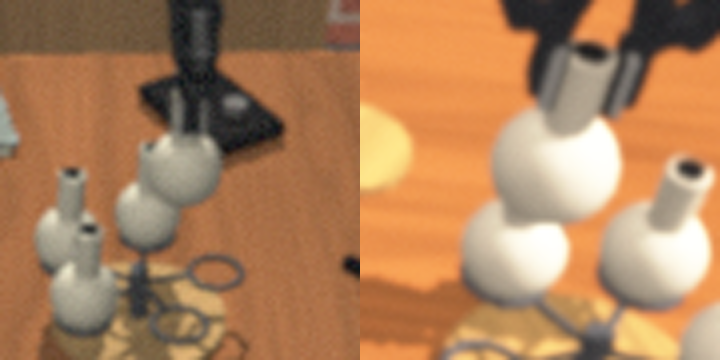

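The vase is held with its ball at side (264.75,104.25) and scene (374.25,177.25). The mouth is at scene (383,149.5), and in side the neck centreline is at x≈266.5.

```bash
python3 - <<'E'
from h import *
a=cam('scene');b=cam('side'); X=pose()[:3,3]; st()
q=tri([ray(a,(374.25,177.25)),ray(b,(264.75,104.25))]); print(q,q-X)
t=q+[0,0,.07]; print('upright mouth',proj(a,t),proj(b,t),'neck mid',proj(b,q+[0,0,.04]))
E
```

```text
25.95 [0.5563 0.2552 0.252 ] [ 0.6  0.3 -1.2] [-0.01 -0.01 -0.06] 0.0231
[0.55452433 0.25773901 0.20263283] [-0.0017265   0.00249724 -0.04939017]
upright mouth [383.37410568 149.53581013] [265.40017517  84.0919948 ] neck mid [265.00238879  92.72205565]
```

Call:
move_arm(
  deltas=[
    [[0,0.002,0.05,0,0.8],[0,0.002,0.1,0,0.8],[0,0.002,0.13,0,0.8],[0,0.002,0.145,0,0.8],[0,0.002,0.155,0,0.8],[0,0.002,0.16,0,0.8],[0,0.002,0.164,0,0.8],[0,0.002,0.1665,0,0.8],[0,0.002,0.1665,0,0.8],[0,0.002,0.1665,0,0.8]],
  ],
)

```text
clock: 26.95
position: [0.557, 0.2584, 0.1199]
ee_rot: [0.001, 0.0, 1.0, 0.0]
contact_force: [1.2, 0.4, -1.8]
width: 0.023
gripper_force: 30.5
```

Call:
move_arm(
  deltas=[
    [[0,0,0.0015,0,0.8],[0,0,0.003,0,0.8],[0,0,0.003,0,0.8],[0,0,0.003,0,0.8]],
  ],
)

```text
clock: 27.35
position: [0.5574, 0.2583, 0.118]
ee_rot: [0.001, 0.0, 1.0, 0.0]
contact_force: [-0.4, -1.3, 6.5]
width: 0.0234
gripper_force: 31.3
```

Call:
move_arm(
  deltas=[
    [[0,0,0,0,0.3],[0,0,0,0,0.1],[0,0,0,0,-0.1],[0,0,0,0,-0.18],[0,0,0,0,-0.18],[0,0,-0.03,0,-0.18],[0,0,-0.09,0,-0.18],[0,0,-0.15,0,-0.18],[0,0,-0.21,0,-0.18],[0.05,0,-0.21,0,-0.18],[0.1,0,-0.21,0,-0.18]],
  ],
)

```text
clock: 28.45
position: [0.4774, 0.2586, 0.2867]
ee_rot: [0.002, 0.001, 1.0, 0.001]
contact_force: [-0.6, 0.2, -0.8]
width: 0.0502
gripper_force: 0.0
```

Call:
move_arm(
  deltas=[
    [[0,-0.73,0,0,-1],[0,-0.73,0,0,-1],[0,-0.73,0,0,-1],[0,-0.73,0,0,-1],[0,-0.73,0,0,-1],[0,-0.73,0,0,-1],[0,-0.73,0,0,-1],[0,-0.73,0,0,-1],[0,-0.73,0,0,-1],[0,-0.73,0,0,-1],[0,-0.73,0,0,-1],[0,-0.73,0,0,-1]],
  ],
)

```text
clock: 29.65
position: [0.4758, -0.3293, 0.2846]
ee_rot: [0.0, 0.001, 1.0, -0.0]
contact_force: [0.9, 0.1, 0.2]
width: 0.0857
gripper_force: 0.0
```

```bash
python3 - <<'E'
from h import *
st(); T=pose(); np.save('w9T.npy',T)
im,c=snap('wrist','w9'); im2,c2=snap('scene','c9'); im3,c3=snap('side','s9')
def crop(i,p): x,y=np.array(p).astype(int); return cv2.resize(i[y-38:y+42,x-40:x+40],(192,192),interpolation=cv2.INTER_CUBIC)
X=(.51,.31,.09);u=proj(c2,X);v=proj(c3,X);print(u.astype(int)-[40,38],v.astype(int)-[40,38])
cv2.imwrite('pics/v9.png',np.hstack([im,np.vstack([crop(im2,u),crop(im3,v)])]))
E
```

```text
29.65 [ 0.4758 -0.3293  0.2846] [0.9 0.1 0.2] [-0.02 -0.06  0.03] 0.0857
[343 166] [209  85]
```

View pics/v9.png

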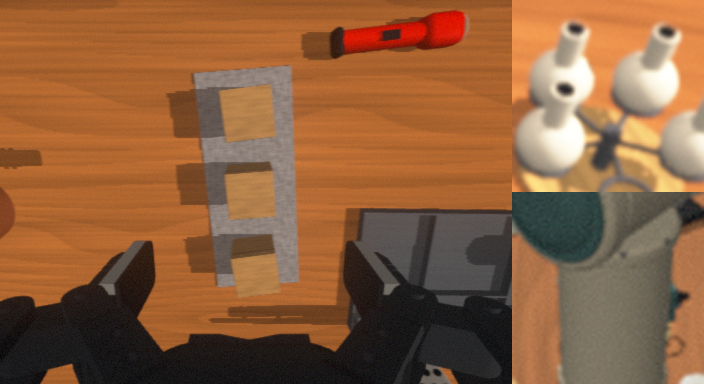

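All four vases stand in their rings. The box tops are at wrist (248,113), (250,195) and (256,274), slightly rotated.

```bash
python3 - <<'E'
from h import *
im=cv2.imread('pics/w9.png'); c=cam('wrist',np.load('w9T.npy')); hsv=cv2.cvtColor(im,cv2.COLOR_BGR2HSV)
for p in((248,113),(250,195),(256,274),(140,120)): print(hsv[p[1],p[0]])
ref=np.median([hsv[p[1],p[0]].astype(int) for p in((248,113),(250,195),(256,274))],axis=0)
d=np.abs(hsv.astype(int)-ref); m=(d[...,0]<6)&(d[...,1]<40)&(d[...,2]<28); m[:,:205]=0;m[:,300:]=0
m=cv2.morphologyEx(m.astype(np.uint8),cv2.MORPH_OPEN,np.ones((5,5)))
for s,ce,b in blobs(m,600):
    r=cv2.minAreaRect(np.argwhere(b)[:,::-1].astype(np.float32)); q=np.array([plane(c,p,.064)[:2] for p in cv2.boxPoints(r)])
    e=q[1]-q[0]; f=q[2]-q[1]; print(np.round(r[0]),q.mean(0).round(4),np.hypot(*e).round(4),np.hypot(*f).round(4),'ang',np.degrees(np.arctan2(e[1],e[0])).round(1)%90)
im2=cv2.imread('pics/c9.png'); cv2.imwrite('pics/v10.png',cv2.resize(im2[195:315,130:320],(760,480),interpolation=cv2.INTER_CUBIC))
E
```

```text
[ 15 149 187]
[ 15 146 188]
[ 15 153 180]
[ 13 185 182]
[241.  54.] [ 0.3617 -0.3365] 0.0759 0.0269 ang 3.9000000000000057
[248. 113.] [ 0.421  -0.3296] 0.0538 0.055 ang 6.5
[250. 195.] [ 0.5136 -0.327 ] 0.0534 0.0548 ang 4.099999999999994
[265. 280.] [ 0.6247 -0.3085] 0.0833 0.0723 ang 89.9
```

View pics/v10.png

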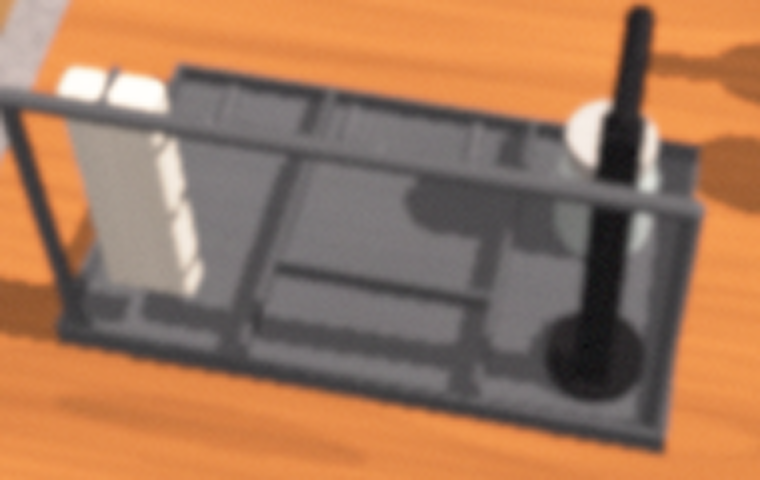

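The middle front bay's inner corners in the crop are about (330,100), (508,135), (483,292) and (285,265).

```bash
python3 - <<'E'
from h import *
a=cam('scene'); q=np.array([plane(a,(130+u/4,195+v/4),.018)[:2] for u,v in((330,100),(508,135),(483,292),(285,265))]); print(q.round(3),q.mean(0).round(3))
o=np.array([plane(a,(130+u/4,195+v/4),.018)[:2] for u,v in((178,68),(700,148))]); print('front outer',o.round(3))
c=cam('wrist',np.load('w9T.npy'))
print('box3',plane(c,(256,274),.064), 'corners',[plane(c,p,.064)[:2].round(3) for p in((231,258),(277,254),(281,293),(238,297))])
E
```

```text
[[ 0.565 -0.073]
 [ 0.572  0.035]
 [ 0.681  0.04 ]
 [ 0.684 -0.068]] [ 0.625 -0.017]
front outer [[ 0.558 -0.17 ]
 [ 0.561  0.147]]
box3 [ 0.61608861 -0.31985878  0.064     ] corners [array([ 0.594, -0.351]), array([ 0.589, -0.294]), array([ 0.643, -0.288]), array([ 0.649, -0.343])]
```

Call:
move_arm(
  deltas=[
    [[-0.047,0.003,0.0,-0.05,-1],[-0.047,0.003,0.06,-0.05,-1],[-0.047,0.003,0.12,-0.05,-1],[-0.047,0.003,0.18,-0.05,-1],[-0.047,0.003,0.24,-0.05,-1],[-0.047,0.003,0.28,-0.05,-1],[-0.047,0.003,0.3,-0.05,-1],[-0.047,0.003,0.312,-0.05,-1],[-0.047,0.003,0.312,-0.05,-1],[-0.047,0.003,0.312,-0.05,-0.2],[-0.047,0.003,0.312,-0.05,0.1],[-0.047,0.003,0.312,-0.05,0.1]],
  ],
  squeeze=45,
)

```text
clock: 31.0
position: [0.5157, -0.3252, 0.0375]
ee_rot: [0.002, -0.052, 0.999, -0.002]
contact_force: [-0.2, -2.6, 4.8]
width: 0.0555
gripper_force: 49.9
```

Call:
move_arm(
  deltas=[
    [[0,0,0,0,0.1],[0,0,0,0,0.1],[0,0,0,0,0.1],[0,0,-0.02,0,0.1],[0,0,-0.04,0,0.1],[0,0,-0.06,0,0.1],[0,0,-0.06,0,0.1],[0,0,-0.06,0,0.1],[0,0,-0.06,0,0.1],[0,0,-0.06,0,0.1]],
  ],
)

```text
clock: 32.0
position: [0.5131, -0.3227, 0.082]
ee_rot: [-0.001, -0.052, 0.999, 0.001]
contact_force: [0.2, 0.6, -4.0]
width: 0.0551
gripper_force: 49.7
```

Call:
move_arm(
  deltas=[
    [[0,0,0,0,0.1]],
  ],
)

```text
clock: 32.1
position: [0.5135, -0.323, 0.0824]
ee_rot: [-0.001, -0.052, 0.999, 0.001]
contact_force: [0.4, 0.2, -5.9]
width: 0.0555
gripper_force: 49.7
```

Call:
move_arm(
  deltas=[
    [[0,0,0,0,0.1]],
  ],
)

```text
clock: 32.2
position: [0.5137, -0.3232, 0.0827]
ee_rot: [-0.0, -0.052, 0.999, 0.0]
contact_force: [0.5, 0.1, -4.8]
width: 0.0554
gripper_force: 49.7
```

Call:
move_arm(
  deltas=[
    [[0,0,0,0,0.1]],
  ],
)

```text
clock: 32.3
position: [0.5138, -0.3234, 0.083]
ee_rot: [-0.0, -0.052, 0.999, 0.0]
contact_force: [0.9, 0.5, -5.2]
width: 0.0558
gripper_force: 49.7
```

Call:
move_arm(
  deltas=[
    [[0,0,0,0,0.1]],
  ],
)

```text
clock: 32.4
position: [0.5139, -0.3234, 0.0832]
ee_rot: [-0.0, -0.052, 0.999, 0.0]
contact_force: [-0.2, 0.2, -5.1]
width: 0.0554
gripper_force: 49.7
```

The middle box reads about 5 N, so it weighs around 500 g and is the full one. I'll carry it to the bay.

Call:
move_arm(
  deltas=[
    [[0,0,-0.05,0,0.1],[0,0,-0.1,0,0.1],[0,0,-0.15,0,0.1],[-0.03,0.05,-0.15,0,0.1],[-0.06,0.1,-0.15,0,0.1],[-0.09,0.15,-0.15,0.01,0.1],[-0.12,0.2,-0.15,0.02,0.1],[-0.15,0.25,-0.15,0.03,0.1],[-0.17,0.3,-0.15,0.04,0.1],[-0.178,0.34,-0.15,0.05,0.1],[-0.178,0.369,-0.15,0.05,0.1],[-0.178,0.369,-0.15,0.05,0.1]],
  ],
)

```text
clock: 33.6
position: [0.6241, -0.011, 0.2031]
ee_rot: [-0.001, -0.002, 1.0, 0.001]
contact_force: [-1.0, -0.3, -4.5]
width: 0.0558
gripper_force: 51.9
```

```bash
python3 - <<'E'
from h import *
st(); pair('v11',pose()[:3,3]+[0,0,-.08])
E
```

```text
33.6 [ 0.6241 -0.011   0.2031] [-1.  -0.3 -4.5] [-0.05  0.01  0.  ] 0.0558
side origin 249 135
scene origin 187 167
```

View pics/v11.png

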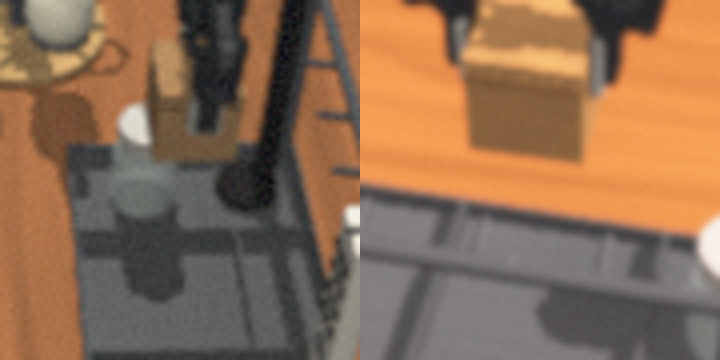

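The box hangs level over the bay, at side crop (197,110), and is clear of the jar and headset stand. Next I'll lower it.

Call:
move_arm(
  deltas=[
    [[-0.004,-0.004,0.05,0,0.1],[-0.004,-0.004,0.1,0,0.1],[-0.004,-0.004,0.14,0,0.1],[-0.004,-0.004,0.17,0,0.1],[-0.004,-0.004,0.185,0,0.1],[-0.004,-0.004,0.195,0,0.1],[-0.004,-0.004,0.2,0,0.1],[-0.004,-0.004,0.203,0,0.1],[-0.004,-0.004,0.203,0,0.1]],
  ],
)

```text
clock: 34.6
position: [0.6287, -0.0183, 0.0417]
ee_rot: [0.001, 0.0, 1.0, -0.0]
contact_force: [0.4, 0.1, -3.9]
width: 0.0552
gripper_force: 54.1
```

Call:
move_arm(
  deltas=[
    [[0,0,0.0015,0,0.1],[0,0,0.003,0,0.1],[0,0,0.0045,0,0.1],[0,0,0.0045,0,0.1]],
  ],
)

```text
clock: 35.0
position: [0.6283, -0.0181, 0.0378]
ee_rot: [0.0, 0.0, 1.0, -0.0]
contact_force: [-0.5, -0.1, -2.6]
width: 0.0553
gripper_force: 54.4
```

Call:
move_arm(
  deltas=[
    [[0,0,0.0015,0,0.1],[0,0,0.003,0,0.1],[0,0,0.003,0,0.1]],
  ],
)

```text
clock: 35.3
position: [0.6283, -0.0181, 0.0376]
ee_rot: [0.001, 0.0, 1.0, -0.0]
contact_force: [-5.1, 1.7, 11.5]
width: 0.0554
gripper_force: 55.9
```

Call:
move_arm(
  deltas=[
    [[0,0,0,0,-0.4],[0,0,0,0,-0.7],[0,0,0,0,-0.7],[0,0,0,0,-0.7],[0,0,-0.02,0,-0.7],[0,0,-0.06,0,-0.7],[0,0,-0.12,0,-0.7],[0,0,-0.18,0,-0.7],[0,0,-0.24,0,-0.7],[0,0,-0.3,0,-0.7],[0,0,-0.325,0,-0.7],[0,0,-0.325,0,-0.7]],
  ],
)

```text
clock: 36.5
position: [0.6299, -0.0184, 0.2992]
ee_rot: [0.004, 0.0, 1.0, -0.001]
contact_force: [-0.3, -0.0, -0.2]
width: 0.0724
gripper_force: 0.0
```

Call:
move_arm(
  deltas=[
    [[0.24,0,0,0,-0.7],[0.24,0,0,0,-0.7],[0.24,0,0,0,-0.7],[0.24,0.42,0,0,-0.7],[0.24,0.42,0,0,-0.7],[0.24,0.42,0,0,-0.7],[0.24,0.42,0,0,-0.7],[0.24,0.42,0,0,-0.7],[0.24,0.42,0,0,-0.7],[0.24,0.42,0,0,-0.7],[0.24,0.42,0,0,-0.7],[0.24,0.42,0,0,-0.7]],
  ],
)

```text
clock: 37.7
position: [0.4353, 0.318, 0.2929]
ee_rot: [-0.002, -0.001, 1.0, -0.001]
contact_force: [-0.1, -0.5, -0.9]
width: 0.0727
gripper_force: 0.0
```

```bash
python3 - <<'E'
from h import *
st(); im,c=snap('wrist','w12'); mouths(im,c,.138,14,900); print(np.load('rings.npy').round(4))
for r in np.load('rings.npy'): print(proj(c,(*r,.138)).round(0))
im2,c2=snap('scene','c12')
cv2.imwrite('pics/v12.png',np.hstack([im[:,:400],cv2.resize(im2[130:310,70:270],(400,360)).__class__(0) if 0 else cv2.copyMakeBorder(cv2.resize(im2[130:310,70:270],(400,360)),0,24,0,0,0)]))
E
```

```text
37.7 [0.4353 0.318  0.2929] [-0.1 -0.5 -0.9] [-0.   -0.03 -0.01] 0.0727
mouth 188 294 206.5 [0.5604 0.2557 0.138 ]
mouth 302 262 23.5 [0.5222 0.3721 0.138 ]
mouth 197 222 250.0 [0.4802 0.2683 0.138 ]
mouth 283 210 256.5 [0.4682 0.3517 0.138 ]
[[0.4755 0.2716]
 [0.4629 0.3529]
 [0.5364 0.3899]
 [0.5944 0.3315]
 [0.5567 0.2583]]
[200. 217.]
[285. 205.]
[319. 274.]
[261. 323.]
[190. 291.]
```

View pics/v12.png

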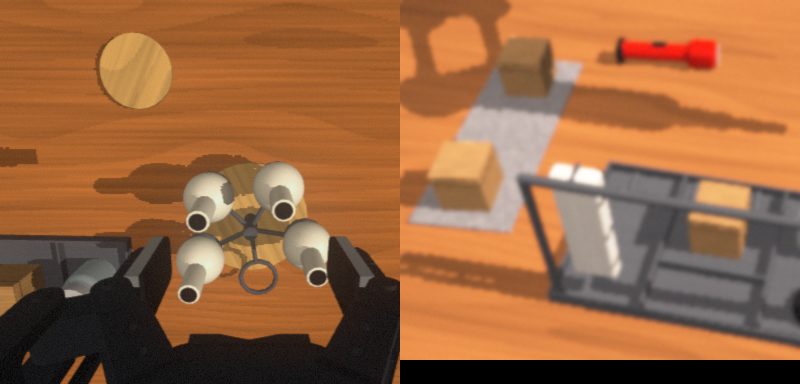

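Four vases stand in their rings, with mouths at (197,222), (283,210), (188,294) and (316,277), and the empty ring at (258,276). The box is in the middle bay and two boxes are on the mat. The mouth offsets share a common bias, so I'll measure again once settled, using the empty ring as the reference.

Call:
move_arm(
  deltas=[
    [[0.02,0,0,0,-0.7],[0.02,0,0,0,-0.7],[0.02,0,0,0,-0.7],[0.02,0,0,0,-0.7],[0.02,0,0,0,-0.7],[0.02,0,0,0,-0.7]],
  ],
)

```text
clock: 38.4
position: [0.4205, 0.3178, 0.295]
ee_rot: [0.0, 0.0, 1.0, 0.0]
contact_force: [-0.0, 0.4, -1.1]
width: 0.0727
gripper_force: 0.0
```

```bash
python3 - <<'E'
from h import *
st(); im,c=snap('wrist','w13'); R=np.load('rings.npy'); mouths(im,c,.138,14,900)
hsv=cv2.cvtColor(im,cv2.COLOR_BGR2HSV); dark=(hsv[...,1]<90)&(hsv[...,2]<140)
u=proj(c,(*R[3],.045)); l=cv2.connectedComponents((~dark).astype(np.uint8),connectivity=4)[1]; k=l[int(u[1]),int(u[0])]; m=(l==k).astype(np.uint8)
e=cv2.fitEllipse(max(cv2.findContours(m,0,1)[0],key=cv2.contourArea)); print('ring4 exp px',u,'seen',e, plane(c,e[0],.045),R[3])
# balls: white, opened to drop necks
w=((hsv[...,1]<80)&(hsv[...,2]>110)).astype(np.uint8)
for i in(0,1,2,4):
    b=proj(c,(*R[i],.068)); t=proj(c,(*R[i],.138)); print(i,'ball exp',b.round(1),'mouth exp',t.round(1))
np.save('w13T.npy',pose())
x0,y0=150,140; cv2.imwrite('pics/v13.png',cv2.resize(im[y0:y0+180,x0:x0+200],(800,720))[:600] if 0 else cv2.resize(im[y0:y0+150,x0:x0+200],(800,600),interpolation=cv2.INTER_CUBIC))
E
```

```text
38.4 [0.4205 0.3178 0.295 ] [-0.   0.4 -1.1] [ 0.02 -0.   -0.  ] 0.0727
mouth 189 305 198.5 [0.5602 0.2559 0.138 ]
mouth 316 288 208.0 [0.5399 0.3889 0.138 ]
mouth 302 272 20.0 [0.5213 0.3732 0.138 ]
mouth 198 234 240.5 [0.4797 0.2685 0.138 ]
mouth 282 224 244.5 [0.4682 0.3517 0.138 ]
ring4 exp px [258.12503273 284.64248456] seen ((257.8826904296875, 284.7319030761719), (25.907594680786133, 30.298357009887695), 89.13680267333984) [0.59450144 0.33118045 0.045     ] [0.59436323 0.33151067]
0 ball exp [209.3 207.6] mouth exp [200.9 230.5]
1 ball exp [277.6 197.5] mouth exp [283.9 218.5]
2 ball exp [305.8 253.9] mouth exp [317.5 285.1]
4 ball exp [201.  268.5] mouth exp [191.5 302.1]
```

View pics/v13.png

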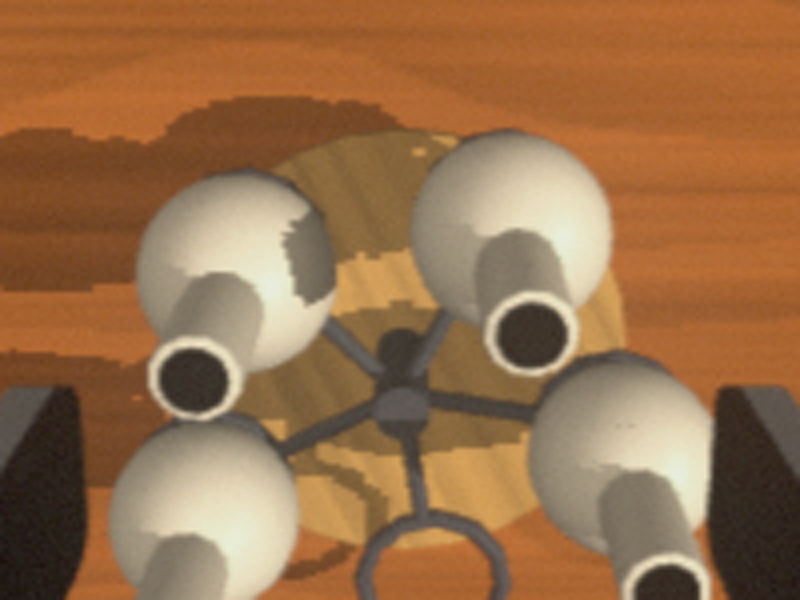

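```bash
python3 -c "
from rig import manip
print(manip.sign_off())"
```

```text
the job is handed in; nothing more can be done
None
```

The job is handed in. All four vases found stand in their own rings, with leans measured at about 0.05–0.08 rad (limit 0.12). The full box (about 500 g, the first one lifted, so I did not lift the other two) is in the middle front bay, and the two empties are still on the mat; the sign-off returned no verdict.

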